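# Hold the finds box open

### The arm

A 6-joint arm with a two-finger parallel gripper is mounted at the origin on the work surface. World frame = base frame: x ahead of the robot, y to its left, z up, the work surface at z = 0. Lengths are in m, angles in rad, forces in N, time in s.
With the tool pointing down it reaches from about 0.425 to 0.95 m from the base axis. Payload 3.5 kg.
Tool frame: the origin (TCP) lies between the finger pads; the fingertips stand 22 mm ahead of it and the grasp point (between the pads) lies 3 mm ahead of it (ctrl.nose_length is the z of the fingertips in the tool frame, in m); z points along the fingers, y is the line along which they close (so a half turn about z gives the same grasp; the last joint's range is limited). The gripper opens to 85 mm and grips with 20 to 120 N. Pads are 22 mm wide; open, the fingers measure 114 mm over their backs; the gripper's body (76 mm by 85 mm) begins 54 mm behind the grasp point. The pads swing forward as they close: fully open they stand 13 mm farther back than shut.
Start: joints at [-1.403, 0.286, 1.577, -0, 1.279, -0.15], TCP at [0.211, -0.641, 0.253] pointing down, gripper open.
Joint ranges: [-2.77, 2.77], [-0.9, 2.22], [0.21, 2.48], [-1.53, 4.67], [0.24, 2.81], [-2.84, 2.84]. Speed limits (rad/s): [2.79, 2.79, 3.14, 3.14, 3.14, 3.14].

### API

Orientations are given as a unit quaternion [x, y, z, w].
In Python, from plant import ctrl gives the robot as it stands. The module is installed in compiled form; this text tells all that it offers.
- The arm moves only by the tool send_rows, never from a script. Its argument "rows" is text: rows parted by semicolons, each of 7 numbers parted by spaces: the turn, a rotation vector about the tool's x, y, z in fractions of the full range, 1 being 4 rad, then the shift along the tool's x, y, z in a scale on which 1.0 is 500 mm, then the opening, from -1 (shut) to 1 (fully open). A call has 1 to 8 rows; each row is the pose to reach, as a shift and turn from the pose commanded when the call began, along the tool's axes at that moment; what a row does not reach only later rows make up. A row lasts 1/8 s, in which the tool goes at most 62.5 mm and 10.7 degrees, less where a joint would pass 70% of its speed; a pose out of reach is approached as far as the arm can. A call with a gripper value outside its range is refused whole. The fingers move at their own pace and stop on an object; "grip_force" is the grip in N (left out, the last holds). Time passes only in rows, so rows that repeat a pose let the fingers close. It gives the time, the measured TCP pose, the force, the opening and the grip force at its end, in the units of the state.
- ctrl.get_state(): the state, without advancing time (a new reading comes with each control period).
- ctrl.read_camera(name): name is "scene" or "side" or "wrist"; returns a dict with "color" (420x560x3 uint8, red, green, blue), "fx", "fy", "cx", "cy" (pixels), "extrinsics" (4x4, takes a point from world to camera coordinates). Camera axes: x right, y down, z forward; pixel columns grow to the right and rows downward; lengths in m; the calibration is good to about 2 mm. A picture is of the moment at which its call begins. There is no depth.
- ctrl.sign_off(): hands the job in; it is judged then, once.
Trained networks look in a picture, given as the dict that the camera call returned (one of the last four; its "shot" number tells which), for a name from the list of things; names that differ only in an ending like _2 or _b are one class to them, and where a whole thing is asked for, a point or a joint stands for the part that bears it (a point fixed in the world has none). Each returns a list of dicts, best first, with "p" (0 to 1); they miss things now and then, are a little off and sometimes report something else, mostly with a low value. They report only what shows in the picture. A call takes as long as a camera call. They do not tell look-alikes from the thing itself.
- ctrl.look_for(picture, target): "position" ([x, y, z] in m, in the coordinates of the camera as it stood for that picture, good to about 4 mm: the middle of the surface that is visible of it).
The state is a dict: "time": time; "qpos": joint angles; "dq": joint speeds; "joint_efforts": joint torques, N m; "eef_pos": TCP position; "tcp_rot": TCP orientation; "contact_force": force on the tool from outside, world axes, zero at the start; "wrist_torque": the same for the moment, N m; "opening": opening from 0.0 (shut) to 1.0 (fully open); "finger_force": force on a finger pad.
Only numpy, scipy, OpenCV 4.12 (cv2) and the standard library are available. Lean on these libraries where they do the work, as an engineer would, in place of code of your own. Each camera call takes 0.05 s, during which the arm holds its last target. There are 200 camera calls.

### The job

Two lidded finds boxes stand on the sorting table, and the big curved potsherd lies just beyond one of them, waiting to be packed. With the gripper's fingers, raise the lid of that box to 45 degrees (5 degrees either way is fine) and finish while still holding it there, steady, so that the colleague across the table can lay the sherd in. The lid shuts by itself if let go; keep the other box shut and do not disturb the sherd, the hand lens, the bowl or the brush.

Things in the scene. Friction and masses are not known exactly. Their poses are not given: they have to be found in the camera images.
- box_left: finds box of grey sheet metal, at the robot's left (+y), fixed on a dark foam pad of its own size, 6 to 40 mm high; 170 (own x) x 180 x 85 high, walls 4 mm. Origin: centre of its underside; z up, own x points away from the robot; turned by up to 32 degrees. The lid is hinged on the near wall (own x = -85 mm): its far edge rises and tips towards the robot
- tag_left: paper sheet 150 x 110 mm, flat on the table, just beyond the far side of this box (its centre about 200 mm from the box's centre): the place of the find that waits for this box, or of something else, which lies within 45 mm of its centre (the origin)
- hinge_left (a joint): opening angle of this box's lid, rad: 0 shut, growing as the far edge rises, stop at 1.6; 45 degrees = 0.785. Gravity and a weak spring shut it from any angle when let go; no catch or detent; holding it at 45 degrees takes about 2 to 3 N at the bar
- hinge_left_axis (a point): middle of the lid's hinge line, 86 mm above the box's underside, above the near wall; the hinge line runs along the box's own y
- lid_left: this box's lid: grey steel plate 170 x 180 x 6 mm, about 0.28 kg, with a steel bar handle on top. Origin on the hinge line at the middle; own x runs along the plate from the hinge to the free far edge, own z is the outward normal of the plate; its underside is at own z = 0
- lid_left_bar (a point): middle of the lid's handle: round steel bar 10 mm thick, 76 long between two posts, along the box's own y, 140 mm from the hinge along the lid, its axis 40 mm above the lid's upper face (46 mm along the lid's own z from the hinge line); turns with the lid; 132 mm above the box's underside when shut. Pinch it from above, the fingers closing along the box's own x
- box_right: finds box of grey sheet metal, the box at the robot's right (-y), fixed on a dark foam pad of its own size, 6 to 40 mm high; 170 (own x) x 180 x 85 high, walls 4 mm. Origin: centre of its underside; z up, own x points away from the robot; turned by up to 32 degrees. The lid is hinged on the near wall (own x = -85 mm): its far edge rises and tips towards the robot
- tag_right: paper sheet 150 x 110 mm, flat on the table, just beyond the far side of this box (its centre about 200 mm from the box's centre): the place of the find that waits for this box, or of something else, which lies within 45 mm of its centre (the origin)
- hinge_right (a joint): opening angle of this box's lid, rad: 0 shut, growing as the far edge rises, stop at 1.6; 45 degrees = 0.785. Gravity and a weak spring shut it from any angle when let go; no catch or detent; holding it at 45 degrees takes about 2 to 3 N at the bar
- hinge_right_axis (a point): middle of the lid's hinge line, 86 mm above the box's underside, above the near wall; the hinge line runs along the box's own y
- lid_right: this box's lid: grey steel plate 170 x 180 x 6 mm, about 0.28 kg, with a steel bar handle on top. Origin on the hinge line at the middle; own x runs along the plate from the hinge to the free far edge, own z is the outward normal of the plate; its underside is at own z = 0
- lid_right_bar (a point): middle of the lid's handle: round steel bar 10 mm thick, 76 long between two posts, along the box's own y, 140 mm from the hinge along the lid, its axis 40 mm above the lid's upper face (46 mm along the lid's own z from the hinge line); turns with the lid; 132 mm above the box's underside when shut. Pinch it from above, the fingers closing along the box's own x
- sherd: the big curved potsherd, brown fired clay, arched like a roof tile: about 122 (own x) x 86 mm, 9 mm thick, 30 mm high, convex side up, 0.16 kg, loose; lies on the table just beyond one of the boxes: the box in front of which it lies is the one to open. Origin: centre of its underside. Do not move it
- lens: hand lens lying flat: white round frame 80 mm across, 12 mm thick, black handle 85 mm long along own -x, loose; lies beyond the other box. Origin: centre of the frame's underside. Do not move it
- bowl: small clay bowl 100 mm across, 45 mm high, loose, on the right of the work; origin: centre of its underside. Do not move it
- brush: finds brush lying along own x, loose, on the left of the work. Do not move it
Not all that is in view belongs to the job. Leave any blue or purple look-alike of the sherd alone.

How it is judged:
On the way:
1. the lid of the box with the sherd in front of it is raised off the box by the fingers (((horizontal distance between sherd and tag_left below 0.1 m and contact force between the fingers and lid_left above 0.5 N and value of joint hinge_left above 0.15 rad) or (horizontal distance between sherd and tag_right below 0.1 m and contact force between the fingers and lid_right above 0.5 N and value of joint hinge_right above 0.15 rad))), for 0.05 s.
At the end, for the whole second after the job is handed in: the lid of the box in front of which the sherd lies stands at 0.785 +- 0.09 rad (45 +- 5 degrees), still (under 0.06 rad/s), with the fingers pressing on it with over 0.5 N; the other lid is shut (below 0.06 rad); sherd, lens, bowl and brush are within 30 mm of where they were (((horizontal distance between sherd and tag_left below 0.1 m and contact force between the fingers and lid_left above 0.5 N and value of joint hinge_left between 0.695 and 0.875 rad and velocity of joint hinge_left between -0.06 and 0.06 rad/s and value of joint hinge_right below 0.06 rad) or (horizontal distance between sherd and tag_right below 0.1 m and contact force between the fingers and lid_right above 0.5 N and value of joint hinge_right between 0.695 and 0.875 rad and velocity of joint hinge_right between -0.06 and 0.06 rad/s and value of joint hinge_left below 0.06 rad)) and distance of each of sherd, lens, bowl, brush from where it was at the start of the episode below 0.03 m); the arm keeps its last pose, push and grip.
It fails at once if the other box's lid is opened ((horizontal distance between sherd and tag_left below 0.1 m and value of joint hinge_right above 0.12 rad) or (horizontal distance between sherd and tag_right below 0.1 m and value of joint hinge_left above 0.12 rad)).
It fails at once if the sherd, lens, bowl or brush is moved by more than 30 mm (distance of any of sherd, lens, bowl, brush from where it was at the start of the episode above 0.03 m).
It also fails if it takes over 32 s, if anything falls off the work surface, if the arm or the gripper's body presses on something with over 40 N, if the wrist force passes 120 N, or if a joint passes its speed limit or range.

## Working session

There is one attempt and no reset: what is moved stays moved. The work goes in short steps, Python scripts to look and compute and a tool call to move; the robot and the scene stay as the last step left them, time stands still between calls to the robot, and variables do not carry over. Pictures are saved under pics/ and viewed, at most 10 in all, crops included, and the job is handed in when it is done.

Besides the shell and the picture viewer there is one more tool, called as name(argument=value, ...) on one line, values as JSON. send_rows: Moves the arm, as the interface text tells. Its arguments: {"type":"object","properties":{"rows":{"type":"string"},"grip_force":{"type":"number"}},"required":["rows"]}

```bash
mkdir -p pics; cat > h.py <<'E'
import numpy as np, cv2
from plant import ctrl
def shot(n,save=None):
    p=ctrl.read_camera(n)
    if save: cv2.imwrite('pics/'+save,p['color'][:,:,::-1])
    return p
def world(p,c):
    E=np.array(p['extrinsics']); return E[:3,:3].T@(np.array(c)-E[:3,3])
def find(p,t,k=2):
    return [(round(d['p'],2),np.round(world(p,d['position']),3).tolist()) for d in ctrl.look_for(p,t)[:k]]
E
python3 - <<'E'
from h import *
s=ctrl.get_state(); print(s['time'],s['eef_pos'],s['tcp_rot'],ctrl.nose_length)
for n in('scene','side'):
    p=shot(n,n+'0.png'); print(n)
    for t in('box_left','box_right','lid_left_bar','lid_right_bar','sherd','lens','tag_left','tag_right'): print(t,find(p,t,3))
E
```

```text
0.0 [ 0.21087489 -0.64058079  0.25193544] [ 9.87395139e-01  1.58270203e-01 -9.45048911e-06 -1.17555828e-03] 0.022
scene
box_left [(0.85, [0.557, 0.242, 0.104])]
box_right [(0.73, [0.536, -0.103, 0.112])]
lid_left_bar [(0.77, [0.525, 0.234, 0.11])]
lid_right_bar [(0.93, [0.512, -0.118, 0.109])]
sherd [(0.88, [0.784, 0.133, 0.028]), (0.75, [0.296, 0.244, 0.025]), (0.68, [0.73, 0.291, 0.027])]
lens [(0.78, [0.726, -0.184, 0.01]), (0.72, [0.519, 0.235, 0.11])]
tag_left [(0.73, [0.723, 0.337, -0.0]), (0.4, [0.512, -0.121, 0.109])]
tag_right [(0.6, [0.677, -0.223, -0.001])]
side
box_left [(0.73, [0.494, 0.268, 0.107]), (0.41, [0.72, -0.245, 0.005])]
box_right [(0.34, [0.501, -0.125, 0.114])]
lid_left_bar [(0.56, [0.507, 0.243, 0.108])]
lid_right_bar [(0.68, [0.502, -0.124, 0.117])]
sherd [(0.93, [0.776, 0.139, 0.023]), (0.8, [0.279, 0.252, 0.028]), (0.58, [0.704, 0.292, 0.025])]
lens [(0.81, [0.722, -0.192, 0.014])]
tag_left [(0.72, [0.713, 0.332, 0.0]), (0.56, [0.503, -0.121, 0.11])]
tag_right [(0.64, [0.722, -0.245, 0.001])]
```

View pics/scene0.png

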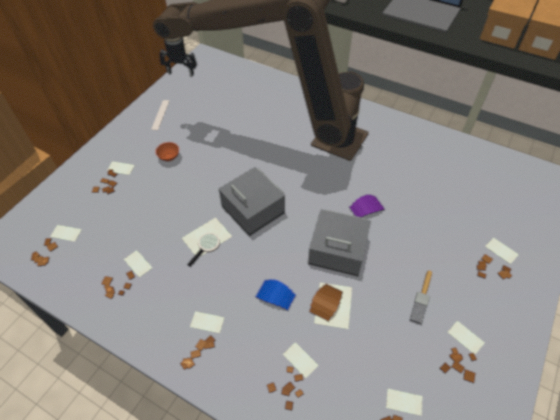

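View pics/side0.png

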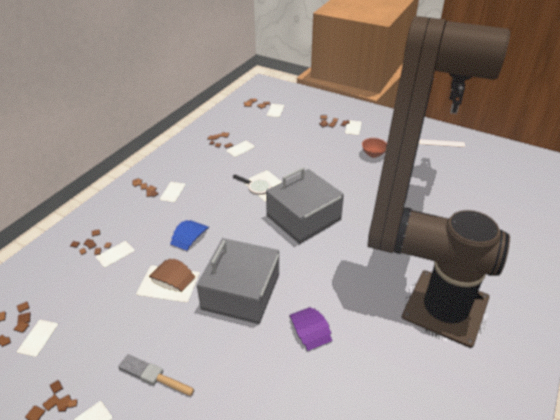

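The brown sherd (scene about (327,302), side (172,274)) lies on the left tag, so box_left is the one to open; blue and purple are look-alikes. I'll swing the arm over box_left for a close wrist view.

```bash
cat >> h.py <<'E'
from scipy.spatial.transform import Rotation as R
def rel(p0,R0,p1,R1):
    return np.round(np.r_[np.degrees((R0.inv()*R1).as_rotvec()),R0.inv().apply(np.array(p1)-p0)*1000],1)
def down(yaw,tilt=0):  # tool y along world yaw(deg), z down; tilt about tool x
    a=np.radians(yaw); y=np.array([np.cos(a),np.sin(a),0]); z=np.array([0,0,-1.]); x=np.cross(y,z)
    return R.from_matrix(np.c_[x,y,z])*R.from_euler('x',tilt,degrees=True)
def pose(): 
    s=ctrl.get_state(); return np.array(s['eef_pos']),R.from_quat(s['tcp_rot'])
E
python3 - <<'E'
from h import *
p=shot('wrist');E=np.array(p['extrinsics']);p0,R0=pose()
print('cam in tool',R0.inv().apply(-E[:3,:3].T@E[:3,3]-p0),R0.inv().apply(E[:3,:3].T[:,2]),p['fx'])
n=12
P=[]
for i in range(n+1):
    f=i/n; a=np.radians(-71.8+f*(24+71.8)); r=.675+f*(.53-.675); z=.252+f*.13
    P.append((np.array([r*np.cos(a),r*np.sin(a),z]),down(-71.8+f*(20+71.8))))
for k in(0,6):
    for j in range(1,7): print(rel(*P[k],*P[k+j]))
E
```

```text
cam in tool [ 0.06524386 -0.00086195 -0.11932851] [-0.26243328 -0.00125031  0.96494933] 293.95492098125254
[  0.    0.   -7.7  92.1 -18.5 -10.8]
[  0.    0.  -15.3 179.  -49.3 -21.7]
[  0.    0.  -22.9 259.3 -91.2 -32.5]
[   0.     0.   -30.6  331.5 -143.2  -43.3]
[   0.     0.   -38.3  394.4 -203.6  -54.2]
[   0.     0.   -45.9  447.  -271.1  -65. ]
[  0.    0.   -7.7  81.3 -20.7 -10.8]
[  0.    0.  -15.3 157.4 -52.  -21.7]
[  0.    0.  -23.  226.8 -93.  -32.5]
[   0.     0.   -30.6  288.3 -142.3  -43.3]
[   0.     0.   -38.3  341.1 -198.8  -54.2]
[   0.     0.   -45.9  384.4 -260.7  -65. ]
```

Careful with the scale: shifts go in shares of 500 mm and turns go in shares of 4 rad. That gives: 420 mm is 0.84, 377 mm is 0.754, -46 degrees is -0.2007.

send_rows(rows="0 0 -0.0305 0.12 -0.02 -0.02 1;0 0 -0.0567 0.236 -0.054 -0.036 1;0 0 -0.0785 0.348 -0.096 -0.052 1;0 0 -0.1004 0.456 -0.15 -0.068 1;0 0 -0.1222 0.56 -0.214 -0.084 1;0 0 -0.144 0.66 -0.286 -0.098 1;0 0 -0.1702 0.754 -0.366 -0.114 1;0 0 -0.2007 0.84 -0.456 -0.13 1")

```text
time: 1.95
eef_pos: [0.5395, -0.2918, 0.3186]
tcp_rot: [0.846, 0.533, 0.0, 0.0]
contact_force: [0.6, -0.4, 0.3]
opening: 1.002
finger_force: 0.0
```

Converted, 390 mm is 0.78, 354 mm is 0.708, -46 degrees is -0.2007.

send_rows(rows="0 0 -0.0305 0.114 -0.03 -0.022 1;0 0 -0.0567 0.224 -0.07 -0.04 1;0 0 -0.0785 0.33 -0.12 -0.06 1;0 0 -0.1004 0.432 -0.18 -0.076 1;0 0 -0.1222 0.53 -0.25 -0.092 1;0 0 -0.1484 0.624 -0.324 -0.108 1;0 0 -0.1745 0.708 -0.41 -0.12 1;0 0 -0.2007 0.78 -0.508 -0.13 1")

```text
time: 2.95
eef_pos: [0.4788, 0.1699, 0.3837]
tcp_rot: [0.571, 0.821, 0.0, 0.0]
contact_force: [-0.3, -0.6, -0.0]
opening: 1.001
finger_force: 0.0
```

```bash
python3 - <<'E'
from h import *
s=ctrl.get_state();p0,R0=pose();print(s['time'],p0,R0.as_matrix().round(3).tolist(),s['qpos'])
p=shot('wrist')
cv2.imwrite('pics/w1.png',p['color'][:,:,::-1])
for t in('box_left','lid_left_bar','sherd'): print(t,find(p,t,3))
E
```

```text
2.95 [0.47875208 0.16986043 0.38371712] [[-0.349, 0.937, 0.001], [0.937, 0.349, 0.0], [0.0, 0.001, -1.0]] [ 1.40874830e-01 -1.61696386e-01  1.81287761e+00  2.49213528e-04
  1.48961109e+00 -2.15312578e-01]
box_left [(0.83, [0.51, 0.242, 0.109]), (0.61, [0.487, -0.055, 0.103])]
lid_left_bar [(0.57, [0.506, 0.241, 0.105])]
sherd [(0.95, [0.775, 0.136, 0.027]), (0.88, [0.711, 0.292, 0.029]), (0.83, [0.291, 0.249, 0.026])]
```

View pics/w1.png

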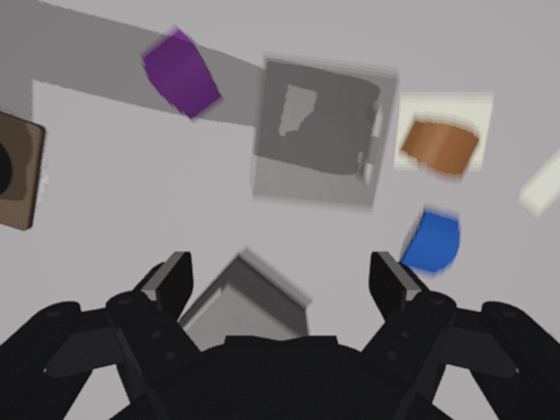

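Blurred by residual motion; box_left's lid spans about (265,53)-(398,68)-(373,210)-(252,196), sherd at (440,147). I'll shift closer, settle, and look again.

Converted, 60 mm is 0.12, 30 mm is 0.06.

send_rows(rows="0 0 0 0.06 -0.02 0 1;0 0 0 0.12 -0.02 0 1;0 0 0 0.12 -0.02 0 1;0 0 0 0.12 -0.02 0 1")

```text
time: 3.65
eef_pos: [0.4502, 0.2197, 0.383]
tcp_rot: [0.573, 0.82, -0.0, 0.0]
contact_force: [0.3, -0.4, -0.3]
opening: 0.998
finger_force: 0.0
```

```bash
python3 - <<'E'
from h import *
import pickle
p=shot('wrist'); q=shot('scene'); pickle.dump((p,q),open('pq.pkl','wb'))
for t in('box_left','lid_left_bar'): print(t,find(p,t,1))
c=p['color'][30:330,160:460,::-1]; 
cv2.imwrite('pics/w2.png',cv2.resize(c,(600,600),interpolation=cv2.INTER_CUBIC))
print(pose()[0])
E
```

```text
box_left [(0.74, [0.51, 0.244, 0.109])]
lid_left_bar [(0.56, [0.508, 0.242, 0.102])]
[0.44996157 0.22003119 0.38318549]
```

View pics/w2.png

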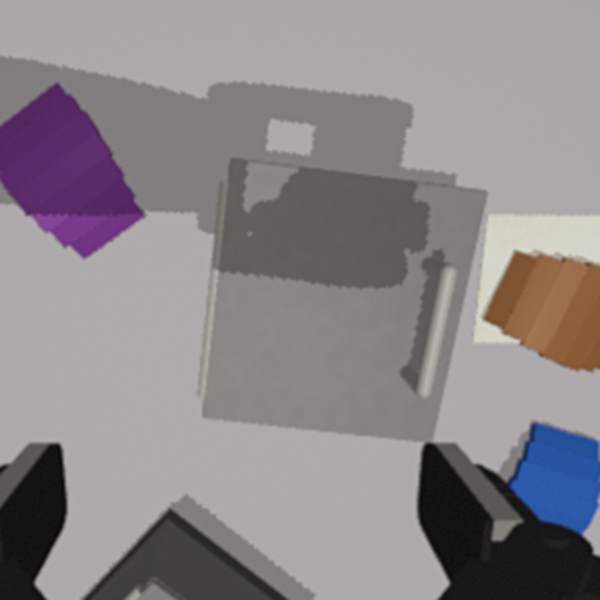

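The lid's corners show sharply at crop (230,159), (487,191), (433,441), (203,416), and the bar runs from (449,268) to (424,395). Fit the pose.

```bash
python3 - <<'E'
from h import *
import pickle
from scipy.optimize import least_squares
p,q=pickle.load(open('pq.pkl','rb')); E=np.array(p['extrinsics'])
L=np.array([[-85,90,92],[85,90,92],[85,-90,92],[-85,-90,92],[55,38,132],[55,-38,132]])/1e3
U=np.array([[230,159],[487,191],[433,441],[203,416],[449,269],[424,394]])/2+[160,30]
def W(v,L=L): return R.from_euler('z',v[2]).apply(L)+[v[0],v[1],v[3]]
def pr(p,X):
    E=np.array(p['extrinsics']); c=X@E[:3,:3].T+E[:3,3]; return np.c_[p['fx']*c[:,0]/c[:,2]+p['cx'],p['fy']*c[:,1]/c[:,2]+p['cy']]
f=lambda v:(pr(p,W(v))-U).ravel()
r=least_squares(f,[.51,.24,.2,.015]); print(r.x,np.degrees(r.x[2]),f(r.x).reshape(-1,2).round(1).tolist())
v=r.x; np.save('box.npy',v)
im=q['color'][:,:,::-1].copy(); S=4; x0,y0=260,180
c=cv2.resize(im[y0:y0+150,x0:x0+150],None,fx=S,fy=S,interpolation=cv2.INTER_CUBIC)
for a in pr(q,W(v)): cv2.circle(c,tuple(int(t) for t in (a-[x0,y0])*S+S/2),3,(0,0,255),-1)
cv2.imwrite('pics/s2.png',c)
E
```

```text
[0.51538187 0.23277728 0.2339401  0.01061706] 13.403780255144037 [[0.2, -0.2], [0.7, -0.4], [0.2, 0.9], [-0.0, 0.8], [-0.7, 1.4], [-0.4, -2.5]]
```

View pics/s2.png

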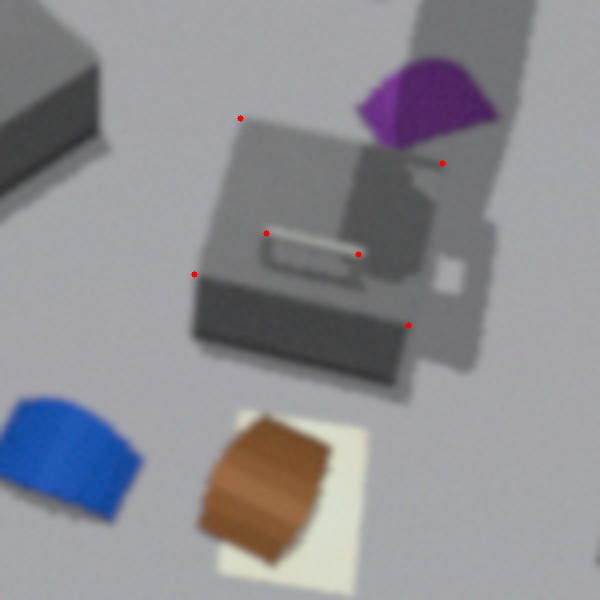

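```bash
python3 - <<'E'
from h import *
import pickle
from scipy.optimize import least_squares
p,q=pickle.load(open('pq.pkl','rb'))
L=np.array([[-85,90,92],[85,90,92],[85,-90,92],[-85,-90,92],[55,38,132],[55,-38,132]])/1e3
U=np.array([[230,159],[487,191],[433,441],[203,416],[449,268],[424,395]])/2+[160,30]
V=np.array([[440,163],[410,325],[195,275],[244,118],[362,250],[268,229]])/4+[260,180]
def W(v): return R.from_euler('z',v[2]).apply(L)+[v[0],v[1],v[3]]
def pr(p,X):
    E=np.array(p['extrinsics']); c=X@E[:3,:3].T+E[:3,3]; return np.c_[p['fx']*c[:,0]/c[:,2]+p['cx'],p['fy']*c[:,1]/c[:,2]+p['cy']]
f=lambda v:np.r_[(pr(p,W(v))-U).ravel(),(pr(q,W(v))-V).ravel()]
v=least_squares(f,[.51,.24,.2,.015]).x; print(v,np.degrees(v[2]),f(v).reshape(-1,2).round(1).tolist()); np.save('box.npy',v)
yaw=np.degrees(v[2]); b=R.from_euler('z',v[2]).apply([.055,0,.132])+[v[0],v[1],v[3]]
p0,R0=pose(); R1=down(yaw); print('bar',b)
print(rel(p0,R0,b+[0,0,.1],R1)); print(rel(p0,R0,b,R1))
E
```

```text
[0.51513846 0.23318247 0.23437225 0.01115495] 13.428540603597273 [[0.1, -0.6], [0.9, -0.8], [0.3, 0.8], [-0.1, 0.7], [-0.6, 1.5], [-0.3, -3.2], [0.3, -0.6], [-0.7, -0.4], [-0.5, -0.7], [-1.3, -0.6], [-1.3, 0.6], [-0.6, 0.5]]
bar [0.56863477 0.24595525 0.14315495]
[ -0.    0.    6.7 -16.4 120.4 140. ]
[ -0.    0.    6.7 -16.4 120.4 240. ]
```

Converted, 180 mm is 0.36, 120.4 mm is 0.2408, 6.7 degrees is 0.0292.

send_rows(rows="0 0 0.0131 -0.012 0.08 0.08 1;0 0 0.0292 -0.024 0.16 0.16 1;0 0 0.0292 -0.0328 0.2408 0.24 1;0 0 0.0292 -0.0328 0.2408 0.32 1;0 0 0.0292 -0.0328 0.2408 0.36 1;0 0 0.0292 -0.0328 0.2408 0.36 1;0 0 0.0292 -0.0328 0.2408 0.36 1")

```text
time: 4.72
eef_pos: [0.569, 0.2473, 0.2058]
tcp_rot: [0.619, 0.785, 0.002, 0.001]
contact_force: [-0.1, 0.0, 0.6]
opening: 0.998
finger_force: 0.0
```

```bash
python3 - <<'E'
from h import *
p=shot('wrist','w3.png'); print(pose()[0],np.degrees(np.arctan2(*pose()[1].as_matrix()[[1,0],1])))
E
```

```text
[0.56913523 0.24743278 0.20612898] 13.511416074790821
```

View pics/w3.png

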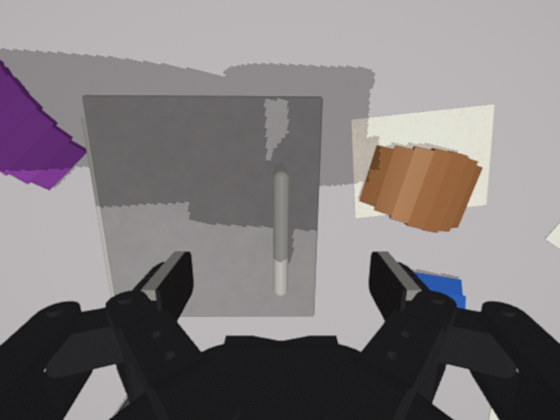

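The bar runs at column 281 between rows 172 and 297, centred between the fingers and parallel to the pads. Descend and close.

Converted, 61 mm is 0.122, 50 mm is 0.1.

send_rows(rows="0 0 0 0 0 0.06 1;0 0 0 0 0 0.1 1;0 0 0 0 0 0.122 1;0 0 0 0 0 0.122 1;0 0 0 0 0 0.122 -1;0 0 0 0 0 0.122 -1;0 0 0 0 0 0.122 -1;0 0 0 0 0 0.122 -1", grip_force=50)

```text
time: 5.78
eef_pos: [0.5682, 0.2472, 0.1426]
tcp_rot: [0.619, 0.785, 0.0, 0.0]
contact_force: [-0.6, 0.1, -0.1]
opening: 0.148
finger_force: 0.0
```

send_rows(rows="0 0 0 0 0 0 -1;0 0 0 0 0 0 -1;0 0 0 0 0 0 -1;0 0 0 0 0 0 -1")

```text
time: 6.28
eef_pos: [0.5689, 0.2473, 0.1428]
tcp_rot: [0.619, 0.785, 0.001, 0.001]
contact_force: [3.8, 1.8, 0.3]
opening: 0.097
finger_force: 48.7
```

```bash
python3 - <<'E'
from h import *
s=ctrl.get_state(); print(s['time'],s['opening'],s['finger_force'],s['contact_force'])
v=np.load('box.npy'); p0,R0=pose(); B=R.from_euler('z',v[2]); print(p0,'bar in tool',R0.inv().apply(B.apply([.055,0,.132])+[v[0],v[1],v[3]]-p0))
# keep the tool-bar offset (world) while lid turns; tool tilts with a fraction of the lid angle
for fr in(0,.4):
  for th in range(5,46,5):
    t=np.radians(th); d=B.apply([.14*np.cos(t)-.046*np.sin(t)-.14,0,.14*np.sin(t)+.046*np.cos(t)-.046])
    A=R.from_rotvec(B.apply([0,-t*fr,0])); g=R0.apply([0,0,.003]); print(fr,th,rel(p0,R0,p0+g+d-A.apply(g),A*R0))
E
```

```text
6.275 0.09705657808454685 48.651301860809326 [3.7798425  1.81101505 0.31665656]
[0.56887098 0.24733026 0.14284157] bar in tool [-0.00128185 -0.00054988 -0.00031485]
0 5 [  0.    0.    0.    0.   -4.5 -12. ]
0 10 [  0.    0.    0.    0.  -10.1 -23.6]
0 15 [  0.    0.    0.    0.  -16.6 -34.7]
0 20 [  0.    0.    0.    0.  -24.1 -45.2]
0 25 [  0.    0.    0.    0.  -32.4 -54.9]
0 30 [  0.    0.    0.    0.1 -41.6 -63.9]
0 35 [  0.    0.    0.    0.1 -51.5 -72.1]
0 40 [  0.    0.    0.    0.1 -62.1 -79.4]
0 45 [  0.    0.    0.    0.1 -73.3 -85.7]
0.4 5 [ -2.   -0.   -0.    0.   -4.6 -12. ]
0.4 10 [ -4.   -0.   -0.    0.  -10.3 -23.6]
0.4 15 [ -6.   -0.   -0.    0.  -16.9 -34.7]
0.4 20 [ -8.   -0.   -0.    0.  -24.5 -45.1]
0.4 25 [-10.   -0.   -0.    0.  -32.9 -54.9]
0.4 30 [-12.   -0.   -0.    0.1 -42.2 -63.9]
0.4 35 [-14.   -0.   -0.    0.1 -52.3 -72. ]
0.4 40 [-16.   -0.   -0.    0.1 -63.  -79.3]
0.4 45 [-18.   -0.   -0.    0.1 -74.3 -85.5]
```

Converted, -45.2 mm is -0.0904, -34.7 mm is -0.0694.

send_rows(rows="0 0 0 0 -0.004 -0.012 -1;0 0 0 0 -0.009 -0.024 -1;0 0 0 0 -0.0144 -0.036 -1;0 0 0 0 -0.0202 -0.0472 -1;0 0 0 0 -0.0264 -0.0584 -1;0 0 0 0 -0.0332 -0.0694 -1;0 0 0 0 -0.0404 -0.08 -1;0 0 0 0 -0.0482 -0.0904 -1")

```text
time: 7.28
eef_pos: [0.5462, 0.242, 0.1885]
tcp_rot: [0.619, 0.785, 0.002, 0.002]
contact_force: [6.6, 3.3, -0.3]
opening: 0.1
finger_force: 48.6
```

Converted, -49.2 mm is -0.0984, -40.5 mm is -0.081.

send_rows(rows="0 0 0 0 -0.008 -0.0098 -1;0 0 0 0 -0.0166 -0.0194 -1;0 0 0 0 -0.0256 -0.0286 -1;0 0 0 0 -0.035 -0.0374 -1;0 0 0 0 -0.0548 -0.0538 -1;0 0 0 0 -0.076 -0.0684 -1;0 0 0 0 -0.0984 -0.081 -1;0 0 0 0 -0.0984 -0.081 -1")

```text
time: 8.28
eef_pos: [0.4991, 0.2309, 0.2312]
tcp_rot: [0.619, 0.785, 0.004, 0.003]
contact_force: [5.8, 3.4, 6.2]
opening: 0.101
finger_force: 49.6
```

send_rows(rows="0 0 0 0 0 0 -1;0 0 0 0 0 0 -1;0 0 0 0 0 0 -1;0 0 0 0 0 0 -1")

```text
time: 8.78
eef_pos: [0.4997, 0.231, 0.2309]
tcp_rot: [0.619, 0.785, 0.004, 0.003]
contact_force: [6.8, 3.5, 5.2]
opening: 0.094
finger_force: 49.6
```

```bash
python3 - <<'E'
from h import *
s=ctrl.get_state(); print(s['time'],s['opening'],s['finger_force'],s['contact_force'],s['wrist_torque'])
v=np.load('box.npy'); p0,R0=pose(); B=R.from_euler('z',v[2]); g=R0.apply([-.0013,-.0005,0])
l=B.inv().apply(p0+g-[v[0],v[1],v[3]])+[.085,0,-.086]; print(l,'r',np.hypot(l[0],l[2]),.1474,'angle',np.degrees(np.arctan2(l[2],l[0])-np.arctan2(.046,.14)))
p=shot('side'); q=shot('wrist')
a=p['color'][200:350,160:310,::-1]; c=q['color'][:,:,::-1]
a=cv2.resize(a,(420,420),interpolation=cv2.INTER_CUBIC); c=c[:,90:470]
cv2.imwrite('pics/f.png',np.hstack([a,c]))
E
```

```text
8.775 0.09385883461165576 49.57660675048828 [6.7519171  3.52240395 5.21201619] [ 0.56898424 -1.19527705 -0.05936578]
[0.06893616 0.00017398 0.13370218] r 0.1504276111012004 0.1474 angle 44.53555413042582
```

View pics/f.png

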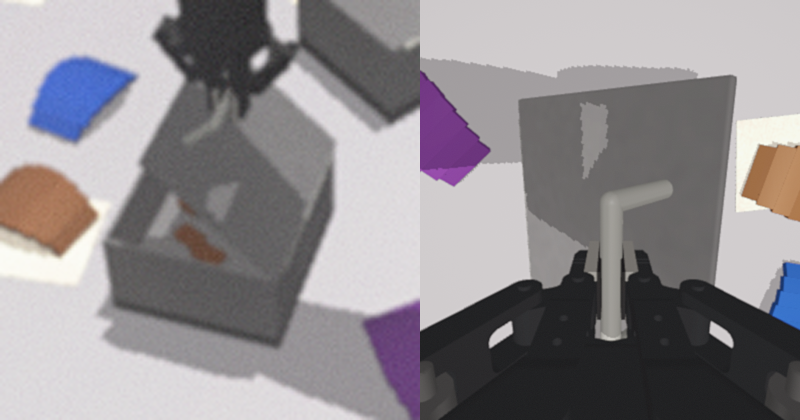

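The lid stands about half open, pinched by the bar; sherd untouched. I'll check the angle from the lid's free-edge corner at full-frame (402..406,76) in the wrist picture and the far edge in the side view.

```bash
python3 - <<'E'
from h import *
v=np.load('box.npy'); B=R.from_euler('z',v[2]); p=shot('wrist'); q=shot('side')
def pr(p,X):
    E=np.array(p['extrinsics']); c=X@E[:3,:3].T+E[:3,3]; return np.c_[p['fx']*c[:,0]/c[:,2]+p['cx'],p['fy']*c[:,1]/c[:,2]+p['cy']].round(1)
for dz in(0,.003):
  for th in(40,43,45,47,50):
    T=R.from_euler('y',-th,degrees=True)
    X=B.apply(T.apply(np.array([[170,90,6],[170,90,0],[0,90,6],[170,-90,6],[170,-90,0]])/1e3)+[-.085,0,.086])+[v[0],v[1],v[3]+dz]
    s=(pr(q,X[[1,4]])-[160,200])*2.8
    print(dz,th,'wrist in composite',(pr(p,X)[:3]+[330,0]).tolist(),'side',s.round().tolist())
s=ctrl.get_state(); print(s['time'],s['finger_force'],s['eef_pos'])
E
```

```text
0 40 wrist in composite [[742.4, 76.6], [746.3, 78.3], [518.4, 99.2]] side [[127.0, 174.0], [201.0, 41.0]]
0 43 wrist in composite [[734.6, 73.9], [739.8, 75.7], [518.2, 99.3]] side [[132.0, 170.0], [206.0, 37.0]]
0 45 wrist in composite [[728.3, 72.1], [734.4, 74.0], [518.1, 99.3]] side [[136.0, 167.0], [210.0, 34.0]]
0 47 wrist in composite [[721.1, 70.3], [728.1, 72.2], [518.0, 99.3]] side [[141.0, 165.0], [214.0, 32.0]]
0 50 wrist in composite [[708.4, 67.4], [717.0, 69.4], [517.8, 99.3]] side [[147.0, 162.0], [220.0, 29.0]]
0.003 40 wrist in composite [[745.5, 75.4], [749.4, 77.2], [517.3, 98.9]] side [[127.0, 171.0], [201.0, 38.0]]
0.003 43 wrist in composite [[737.7, 72.7], [742.9, 74.5], [517.1, 98.9]] side [[132.0, 167.0], [206.0, 34.0]]
0.003 45 wrist in composite [[731.3, 70.8], [737.5, 72.7], [517.0, 98.9]] side [[136.0, 165.0], [210.0, 32.0]]
0.003 47 wrist in composite [[724.0, 68.8], [731.1, 70.8], [516.8, 98.9]] side [[140.0, 163.0], [214.0, 29.0]]
0.003 50 wrist in composite [[711.1, 65.7], [719.8, 67.9], [516.7, 99.0]] side [[147.0, 160.0], [220.0, 26.0]]
8.975 49.576120376586914 [0.49966632 0.23102873 0.23086495]
```

```bash
python3 -c "
from plant import ctrl
print(ctrl.sign_off())"
```

```text
the job is handed in; nothing more can be done
None
```

I raised the left box's lid (the one with the brown sherd beyond it) to about 45 degrees and handed the job in with the gripper still holding it; the sherd, lens, bowl, brush and right box were never touched, and the judge returned no score.

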